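Load the shaker tray by bottle size

ROBOT

A 6-joint arm with a two-finger parallel gripper is mounted at the origin on a cart in front of the work surface, level with it; the furniture and walls round the work are solid. World frame = base frame: x ahead of the robot, y to its left, z up, the work surface at z = 0. Lengths are in m, angles in rad, forces in N, time in s.
With the tool pointing down it reaches from about 0.25 to 0.85 m from the base axis. Payload 12.5 kg.
Tool frame: the origin (TCP) lies between the finger pads; the fingertips stand arm.tip_extent ahead of it and the grasp point (between the pads) lies 5 mm behind it (arm.tip_extent is the distance from the TCP to the fingertips, in m); z points along the fingers, y is the line along which they close (so a half turn about z gives the same grasp; the last joint's range is limited). The gripper opens to 93 mm and grips with 3 to 60 N. Pads are 15 mm wide; open, the fingers measure 128 mm over their backs; the gripper's body (75 mm by 188 mm) begins 65 mm behind the grasp point.
Start: joints at [-1.34, 0.351, 1.652, -0, 1.139, -0.085], TCP at [0.171, -0.523, 0.233] pointing down, gripper open.
Joint ranges: [-2.75, 2.75], [-0.79, 2.1], [0.01, 2.65], [-1.57, 4.71], [0.07, 3.14], [-2.87, 2.87]. Speed limits (rad/s): [2.22, 2.22, 2.79, 3.14, 3.14, 3.14].

INTERFACE

Orientations are given as a rotation vector (axis times angle).
In Python, from workcell import arm gives the robot as it stands. The module is installed in compiled form; this text tells all that it offers.
- The arm moves only by the shell command python3 -m crank 'ROWS'. ROWS is JSON, a list that holds one entry, the list of rows, each a list of 7 numbers: the shift along the tool's x, y, z in mm, then the turn, a rotation vector about the tool's x, y, z in degrees, then the opening, from 0 (shut) to 1 (fully open). In form: [[[x, y, z, ax, ay, az, hand], ...]]. A call has 1 to 5 rows; each row is the pose to reach, as a shift and turn from the pose commanded when the call began, along the tool's axes at that moment; what a row does not reach only later rows make up. A row lasts 1/10 s, in which the tool goes at most 50 mm and 8.59 degrees, less where a joint would pass 70% of its speed; a pose out of reach is approached as far as the arm can. A call with a gripper value outside its range is refused whole. The fingers move at their own pace and stop on an object; the grip force is fixed at half the most. Time passes only in rows, so rows that repeat a pose let the fingers close. It gives the time, the measured TCP pose, the force, the opening and the grip force at its end, in the units of the state.
- arm.observe(): the state, without advancing time (a new reading comes with each control period).
- arm.get_image(name): name is "scene" or "side" or "wrist"; returns a dict with "image" (480x640x3 uint8, blue, green, red), "z_map" (480x640 float32, m along the optical axis (not along the pixel's ray), 0 where there is no reading), "mtx" (3x3 intrinsics, pixels), "view" (4x4, takes a point from world to camera coordinates); the wrist camera has in their place "T_tool_cam" (4x4, takes a point from camera to tool coordinates, whose origin is the TCP and whose axes are the flange's). Camera axes: x right, y down, z forward; pixel columns grow to the right and rows downward; lengths in m; the calibration is good to about 2 mm. A picture is of the moment at which its call begins: read the wrist's pose just before it.
- arm.hand_in(): hands the job in; it is judged then, once.
The state is a dict: "time_s": time; "joints": joint angles; "joint_velocities": joint speeds; "tau": joint torques, N m; "tool_pos": TCP position; "eef_rot": TCP orientation; "wrist_force": force on the tool from outside, world axes, zero at the start; "ft_torque": the same for the moment, N m; "gripper_width": finger opening in m; "grip_force": force on a finger pad.
Only numpy, scipy, OpenCV 4.12 (cv2) and the standard library are available. Lean on these libraries where they do the work, as an engineer would, in place of code of your own. Each camera call takes 0.05 s, during which the arm holds its last target. There are 200 camera calls.

TASK

Load the shaker tray: move the four capped bottles standing in the row near the front edge of the bench, one after another, each into the round nest on the tray that is made for its size (largest bottle in the widest nest, and so on down to the slimmest bottle in the narrowest). Keep the bottles upright, set each down gently until it stands on the floor of its nest, and leave the stack of petri dishes that stands in the same row where it is.

Things in the scene. Friction and masses are not known exactly. Their poses are not given: they have to be found in the camera images.
- bottle_large: the largest bottle: white-clear laboratory bottle with blue screw cap, loose, closed, body diameter 86 mm, height 176 mm, 0.3 to 0.65 kg; the cap is 45 mm across, from 150 to 176 mm above the foot, and is the place to grip it. Origin: centre of the foot, z up. Starts upright on the bench, in the row near the front edge
- bottle_medium: second largest bottle: amber body of 62 mm diameter with a paper label, sloping shoulder from 78 mm up, and a white screw cap 38 mm across from 96 to 126 mm above the foot (grip the cap); height 126 mm, 0.15 to 0.31 kg. Origin: centre of the foot, z up. Starts upright in the row near the front edge
- bottle_small: third bottle: squat white bottle with a white ribbed cap, 45 mm across, height 88 mm, cap 43 mm across from 68 mm up, 0.05 to 0.11 kg. Origin: centre of the foot, z up. Starts upright in the row near the front edge
- bottle_mini: the smallest bottle: slim white bottle, body diameter 30 mm up to 50 mm, white screw cap 26 mm across from 58 to 80 mm above the foot; height 80 mm, 0.035 to 0.07 kg. Origin: centre of the foot, z up. Starts upright in the row near the front edge
- nest_large: fixed round open nest of grey plastic, inside diameter 100 mm at the floor, rim diameter 114 mm with a slightly flared mouth; rim 15 mm above its origin. Origin: centre of its underside, which lies on the shaker tray (an 8 mm thick aluminium plate, 124 x 520 mm, on the bench; the four nests stand on it in a row, 125 mm apart, in varying order). The nest's floor, on which the bottle stands, is 3 mm above the origin. It is the nest for the largest bottle (86 mm)
- nest_medium: fixed round open nest of grey plastic, inside diameter 76 mm at the floor, rim diameter 90 mm with a slightly flared mouth; rim 15 mm above its origin. Origin: centre of its underside, which lies on the shaker tray (an 8 mm thick aluminium plate, 124 x 520 mm, on the bench; the four nests stand on it in a row, 125 mm apart, in varying order). The nest's floor, on which the bottle stands, is 3 mm above the origin. It is the nest for the 62 mm amber bottle
- nest_small: fixed round open nest of grey plastic, inside diameter 59 mm at the floor, rim diameter 73 mm with a slightly flared mouth; rim 15 mm above its origin. Origin: centre of its underside, which lies on the shaker tray (an 8 mm thick aluminium plate, 124 x 520 mm, on the bench; the four nests stand on it in a row, 125 mm apart, in varying order). The nest's floor, on which the bottle stands, is 3 mm above the origin. It is the nest for the squat 45 mm bottle
- nest_mini: fixed round open nest of grey plastic, inside diameter 44 mm at the floor, rim diameter 58 mm with a slightly flared mouth; rim 15 mm above its origin. Origin: centre of its underside, which lies on the shaker tray (an 8 mm thick aluminium plate, 124 x 520 mm, on the bench; the four nests stand on it in a row, 125 mm apart, in varying order). The nest's floor, on which the bottle stands, is 3 mm above the origin. It is the nest for the slim 30 mm bottle
- dish_stack: not to be moved: a loose stack of clear empty petri dishes, a cylinder of 59 mm diameter and 81 mm height, standing in the same row as the four bottles (row spacing about 130 mm, order varies). Origin: centre of its foot
Not all that is in view belongs to the job. Leave any red look-alike of the bottle_large alone.

How it is judged:
At the end, for the whole second after the job is handed in: each bottle stands upright (within 0.08 rad) and at rest on the floor of the nest of its own size, its foot's centre within 12 mm of the nest's centre and less than 7 mm above the nest's underside (the nest's floor is at 3 mm); the dish stack stands upright within 30 mm of its start (horizontal distance between bottle_large and nest_large below 0.012 m and z of bottle_large in the frame of nest_large between 0 and 0.007 m and angle between each of bottle_large, bottle_medium, bottle_small, bottle_mini's own z axis and vertical below 0.08 rad and linear speed of each of bottle_large, bottle_medium, bottle_small, bottle_mini below 0.02 m/s and angular speed of each of bottle_large, bottle_medium, bottle_small, bottle_mini below 0.2 rad/s and horizontal distance between bottle_medium and nest_medium below 0.012 m and z of bottle_medium in the frame of nest_medium between 0 and 0.007 m and horizontal distance between bottle_small and nest_small below 0.012 m and z of bottle_small in the frame of nest_small between 0 and 0.007 m and horizontal distance between bottle_mini and nest_mini below 0.012 m and z of bottle_mini in the frame of nest_mini between 0 and 0.007 m and distance of dish_stack from where it was at the start of the episode below 0.03 m and angle between dish_stack's own z axis and vertical below 0.1 rad); the robot touches nothing.
It fails at once if a bottle is tipped by more than 0.6 rad (angle between any of bottle_large, bottle_medium, bottle_small, bottle_mini's own z axis and vertical above 0.6 rad).
It fails at once if the dish stack is knocked over or moved by more than 30 mm (distance of dish_stack from where it was at the start of the episode above 0.03 m or angle between dish_stack's own z axis and vertical above 0.35 rad).
It fails at once if a bottle is dropped or rammed into a nest (contact force above 60 N) (contact force between any of bottle_large, bottle_medium, bottle_small, bottle_mini and nest_large above 60 N or contact force between any of bottle_large, bottle_medium, bottle_small, bottle_mini and nest_medium above 60 N or contact force between any of bottle_large, bottle_medium, bottle_small, bottle_mini and nest_small above 60 N or contact force between any of bottle_large, bottle_medium, bottle_small, bottle_mini and nest_mini above 60 N).
It also fails if it takes over 128 s, if anything falls off the work surface, if the arm or the gripper's body presses on something with over 40 N, if the wrist force passes 120 N, or if a joint passes its speed limit or range.

## Working session

There is one attempt and no reset: what is moved stays moved. The work goes in short steps, Python scripts to look and compute and a shell command to move; the robot and the scene stay as the last step left them, time stands still between calls to the robot, and variables do not carry over. Pictures are saved under pics/ and viewed, at most 14 in all, crops included, and the job is handed in when it is done.

```bash
mkdir -p pics; ls; python3 - <<'E'
from workcell import arm
import cv2,numpy as np,pickle
s=arm.observe();print(s, arm.tip_extent)
d={}
for n in("scene","side","wrist"):
    d[n]=arm.get_image(n);cv2.imwrite(f"pics/{n}0.png",d[n]["image"])
    print(n,d[n]["mtx"].tolist(),np.round(d[n].get("view",d[n].get("T_tool_cam")),4).tolist())
pickle.dump((s,d),open("d0.pkl","wb"))
E
```

```text
pics
{'time_s': 0.0, 'joints': array([-1.33963656e+00,  3.51242808e-01,  1.65241387e+00, -2.36897843e-05,
        1.13908527e+00, -8.46159535e-02]), 'joint_velocities': array([-0.0004054 ,  0.00127774, -0.00285357, -0.0001614 , -0.00185127,
       -0.00013971]), 'tau': array([ 8.09072426e-04, -4.97323430e+01, -2.85255200e+01,  6.99178479e-02,
        2.55944242e-02, -1.10908350e-04]), 'tool_pos': array([ 0.17074142, -0.52248864,  0.2321017 ]), 'eef_rot': array([-3.10138336e+00, -4.93796483e-01,  1.65798261e-04]), 'wrist_force': array([-0.67904581,  0.32361865, -0.36819947]), 'ft_torque': array([-0.03047711, -0.01753345,  0.02118865]), 'grip_force': 0.0, 'gripper_width': 0.09311438859902234} 0.014
scene [[453.6403440659574, 0.0, 314.05231281039414], [0.0, 453.6403440659574, 235.3627693744548], [0.0, 0.0, 1.0]] [[-0.8229, -0.5677, -0.023, 0.503], [-0.3005, 0.4692, -0.8304, 0.1762], [0.4823, -0.6764, -0.5567, 0.8984], [0.0, 0.0, 0.0, 1.0]]
side [[469.9383222852045, 0.0, 321.599487049662], [0.0, 469.9383222852045, 244.32977669054173], [0.0, 0.0, 1.0]] [[-0.9706, -0.2402, -0.0154, 0.5357], [-0.152, 0.6612, -0.7347, 0.0335], [0.1866, -0.7108, -0.6782, 1.1386], [0.0, 0.0, 0.0, 1.0]]
wrist [[375.92568227717084, 0.0, 320.97349457854125], [0.0, 375.92568227717084, 238.52743082745926], [0.0, 0.0, 1.0]] [[-0.0005, -0.9628, -0.2701, 0.0754], [1.0, -0.0004, -0.0003, 0.0006], [0.0002, -0.2701, 0.9628, -0.1524], [0.0, 0.0, 0.0, 1.0]]
```

View pics/scene0.png

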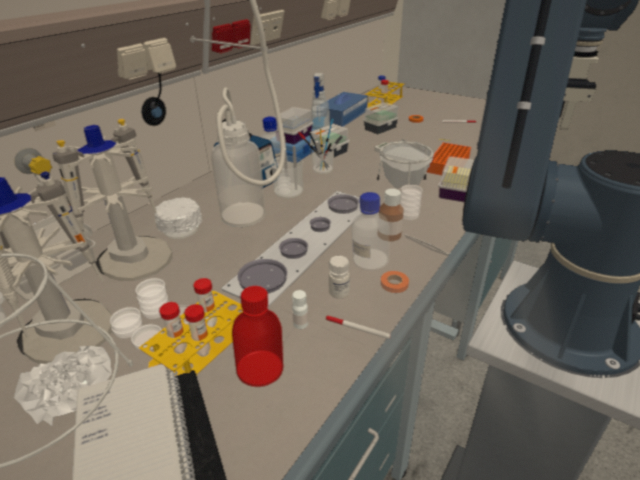

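View pics/side0.png

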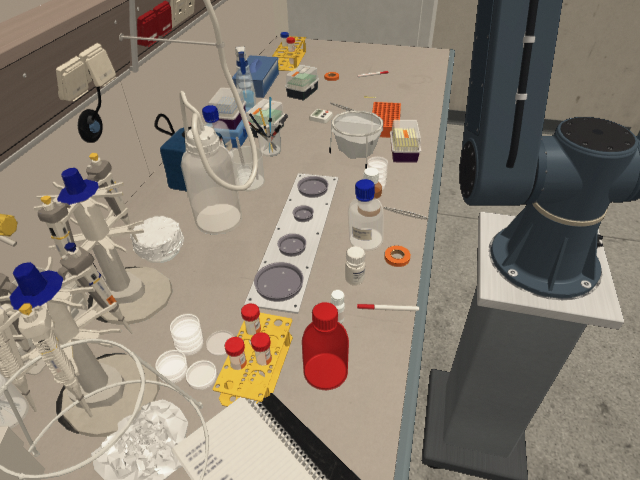

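The row runs (scene view, near to far): mini at (300,310), small at (340,277), large with blue cap at (369,230), medium amber at (390,213), dish stack at (411,202). The red bottle at (258,337) is the decoy. On the tray, from the near end, the nests are largest (263,276), third (294,248), smallest (320,224) and second (343,203).

```bash
cat > h.py <<'E'
import numpy as np,cv2
def proj(c,p):
    q=c["view"][:3,:3]@np.asarray(p,float)+c["view"][:3,3];q=c["mtx"]@q;return q[:2]/q[2]
def ray(c,uv,z):
    R=c["view"][:3,:3];t=c["view"][:3,3];o=-R.T@t
    d=R.T@np.linalg.inv(c["mtx"])@np.array([uv[0],uv[1],1.]);return o+d*(z-o[2])/d[2]
def cloud(c):
    v,u=np.mgrid[:480,:640];Z=c["z_map"];K=c["mtx"]
    P=np.stack([(u-K[0,2])/K[0,0]*Z,(v-K[1,2])/K[1,1]*Z,Z],-1)
    W=(P-c["view"][:3,3])@c["view"][:3,:3];W[Z<=0]=np.nan;return W
E
python3 - <<'E'
import pickle;from h import *
s,d=pickle.load(open("d0.pkl","rb"))
px={"scene":dict(mini=(300,297),small=(340,261),large=(370,200),med=(391,194),dish=(412,189),nl=(263,276),ns=(294,248),nm=(320,224),nmed=(343,203)),
"side":dict(mini=(338,294),small=(356,251),large=(365,186),med=(373,172),dish=(377,160),nl=(279,281),ns=(292,244),nm=(303,213),nmed=(313,186))}
for n in px:
    W=cloud(d[n]);np.set_printoptions(precision=4,suppress=True)
    for k,(u,v) in px[n].items(): print(n,k,W[v,u])
c=[]
for n,(x0,y0,x1,y1) in dict(scene=(225,180,435,345),side=(240,145,420,325)).items():
    im=d[n]["image"][y0:y1,x0:x1];c.append(cv2.resize(im,None,fx=395/im.shape[1],fy=395/im.shape[1],interpolation=cv2.INTER_CUBIC))
H=max(i.shape[0] for i in c);cv2.imwrite("pics/crop1.png",np.hstack([cv2.copyMakeBorder(i,0,H-i.shape[0],0,5,0) for i in c]))
E
```

```text
scene mini [0.4374 0.296  0.0796]
scene small [0.4284 0.1664 0.0869]
scene large [0.4284 0.0458 0.1747]
scene med [ 0.4385 -0.0818  0.1274]
scene dish [ 0.4386 -0.2125  0.0821]
scene nl [0.5974 0.2235 0.0113]
scene ns [0.6043 0.0967 0.0106]
scene nm [ 0.6133 -0.0313  0.0091]
scene nmed [ 0.6168 -0.1539  0.0131]
side mini [0.4436 0.2934 0.0799]
side small [0.4307 0.167  0.0866]
side large [0.4369 0.0412 0.1736]
side med [ 0.4371 -0.0899  0.1254]
side dish [ 0.4447 -0.2234  0.0769]
side nl [0.5962 0.2278 0.0126]
side ns [0.6034 0.099  0.0109]
side nm [ 0.6105 -0.0286  0.0085]
side nmed [ 0.6156 -0.1545  0.0085]
```

View pics/crop1.png

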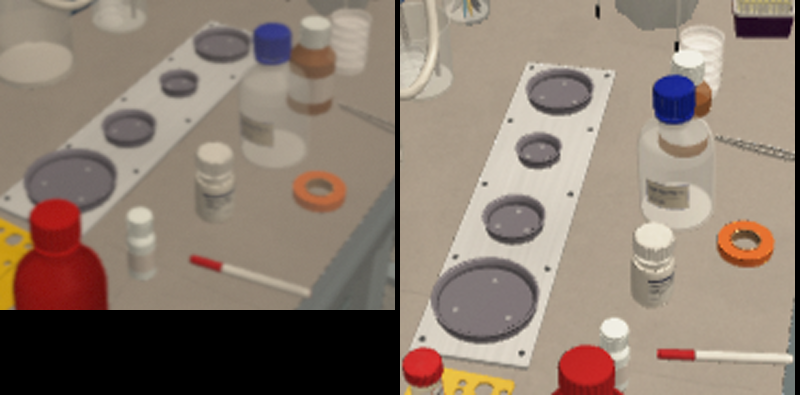

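The crop confirms the caps and order: the white-capped amber bottle sits behind the large blue-capped one and the ribbed dish stack is farthest away; the nests are plain dark circles on the tray. Now the precise centres.

```bash
python3 - <<'E'
import pickle;from h import *
np.set_printoptions(precision=4,suppress=True)
s,d=pickle.load(open("d0.pkl","rb"))
B=dict(mini=(.44,.295,.080),small=(.43,.167,.088),large=(.432,.043,.176),med=(.437,-.086,.126),dish=(.44,-.216,.081),red=None)
for n in("scene","side"):
    W=cloud(d[n])
    for k,b in B.items():
        if not b: continue
        m=(np.hypot(W[...,0]-b[0],W[...,1]-b[1])<.04)&(abs(W[...,2]-b[2])<.004)
        P=W[m][:,:2].astype(np.float32)
        if len(P)>8:
            lo,hi=np.percentile(P,[2,98],axis=0);print(n,k,len(P),"mean",P.mean(0),"mid",(lo+hi)/2,"ext",hi-lo,W[m][:,2].mean())
    g=d[n]["image"].astype(int).mean(2)
    for k,p,r in(("nl",(.597,.2255),.057),("ns",(.604,.098),.0365),("nm",(.612,-.03),.029),("nmed",(.616,-.154),.045)):
        # dark pixels near the nest
        uv=np.array([proj(d[n],(p[0]+1.25*r*np.cos(a),p[1]+1.25*r*np.sin(a),.023)) for a in np.linspace(0,6.28,40)]).astype(np.int32)
        M=np.zeros(g.shape,np.uint8);cv2.fillPoly(M,[uv],1)
        dark=((g<135)&(M>0)).astype(np.uint8)
        cs,_=cv2.findContours(dark,0,1);c=cv2.convexHull(max(cs,key=cv2.contourArea))[:,0]
        Q=np.array([ray(d[n],q,.023)[:2] for q in c])
        A=np.c_[2*Q,np.ones(len(Q))];x=np.linalg.lstsq(A,(Q**2).sum(1),rcond=None)[0]
        print(n,k,len(Q),"c",x[:2],"r",np.sqrt(x[2]+x[:2]@x[:2]),r)
E
```

```text
scene mini 107 mean [0.4428 0.2915] mid [0.4428 0.2908] ext [0.0238 0.0221] 0.0793498202219864
scene small 194 mean [0.4291 0.1689] mid [0.4298 0.1686] ext [0.0381 0.037 ] 0.08688497922043135
scene large 154 mean [0.436  0.0334] mid [0.4368 0.032 ] ext [0.0372 0.0394] 0.17450703410532803
scene med 108 mean [ 0.44   -0.0936] mid [ 0.4408 -0.0946] ext [0.0341 0.0336] 0.1253069728638908
scene dish 189 mean [ 0.4396 -0.2122] mid [ 0.4397 -0.2134] ext [0.0511 0.0551] 0.08015540876184432
scene nl 21 c [0.6024 0.233 ] r 0.06805518865302007 0.057
scene ns 17 c [0.5987 0.1058] r 0.0367375766482335 0.0365
scene nm 13 c [ 0.6066 -0.021 ] r 0.027417778336610896 0.029
scene nmed 18 c [ 0.6141 -0.1565] r 0.054940133904984104 0.045
side mini 103 mean [0.4454 0.2947] mid [0.4454 0.2947] ext [0.0231 0.0236] 0.07875066991725853
side small 174 mean [0.4318 0.1711] mid [0.4314 0.1706] ext [0.0353 0.0388] 0.08614616181685912
side large 141 mean [0.4374 0.0352] mid [0.4378 0.0339] ext [0.0357 0.0379] 0.17391733628258751
side med 103 mean [ 0.4429 -0.0916] mid [ 0.4428 -0.0917] ext [0.0337 0.0351] 0.12460553391074265
side dish 180 mean [ 0.4419 -0.2093] mid [ 0.4421 -0.2093] ext [0.0522 0.0548] 0.07948056032196184
side nl 25 c [0.5945 0.2367] r 0.05787942722848151 0.057
side ns 17 c [0.6012 0.1091] r 0.035328797661283086 0.0365
side nm 11 c [ 0.6077 -0.0182] r 0.025543282005813437 0.029
side nmed 16 c [ 0.6128 -0.1392] r 0.04341554088425223 0.045
```

```bash
python3 -m crank '[[[0,0,-40,0,0,-8.5,1],[0,0,-80,0,0,-17,1],[0,0,-120,0,0,-25.5,1],[0,0,-150,0,0,-34,1],[0,0,-170,0,0,-42,1]]]'
python3 -m crank '[[[0,0,0,0,0,-8.5,1],[0,0,0,0,0,-17,1],[0,0,0,0,0,-25.5,1],[0,0,0,0,0,-29.9,1],[0,0,0,0,0,-29.9,1]]]'
```

```text
time_s: 0.65
tool_pos: [0.1709, -0.5229, 0.405]
eef_rot: [2.713, 1.58, -0.001]
wrist_force: [0.9, -0.5, -0.3]
gripper_width: 0.0927
grip_force: 0.0
time_s: 1.15
tool_pos: [0.1708, -0.5227, 0.4024]
eef_rot: [-2.22, -2.222, -0.0]
wrist_force: [-0.1, -0.7, 0.0]
gripper_width: 0.0931
grip_force: 0.0
```

```bash
python3 -m crank '[[[30,30,0,0,0,0,1],[65,60,0,0,0,0,1],[100,95,0,0,0,0,1],[135,130,0,0,0,0,1],[165,165,0,0,0,0,1]]]'
python3 -m crank '[[[40,20,0,0,0,0,1],[80,40,0,0,0,0,1],[120,60,0,0,0,0,1],[165,80,0,0,0,0,1],[210,100,0,0,0,0,1]]]'
python3 -m crank '[[[45,20,0,0,0,0,1],[90,40,0,0,0,0,1],[135,60,0,0,0,0,1],[180,75,0,0,0,0,1],[225,85,0,0,0,0,1]]]'
python3 -m crank '[[[20,0,0,0,0,0,1],[20,0,0,0,0,0,1],[20,0,0,0,0,0,1],[20,0,0,0,0,0,1]]]'
python3 - <<'E'
from workcell import arm
import cv2,pickle
s=arm.observe();w=arm.get_image("wrist");print(s["tool_pos"],s["eef_rot"],s["joints"])
pickle.dump((s,w),open("w1.pkl","wb"));cv2.imwrite("pics/w1.png",w["image"])
E
```

```text
time_s: 1.65
tool_pos: [0.3368, -0.356, 0.4028]
eef_rot: [2.225, 2.218, 0.0]
wrist_force: [0.8, -1.9, -0.3]
gripper_width: 0.093
grip_force: 0.0
time_s: 2.15
tool_pos: [0.4362, -0.146, 0.4027]
eef_rot: [2.225, 2.218, 0.0]
wrist_force: [0.8, 0.2, 0.0]
gripper_width: 0.0931
grip_force: 0.0
time_s: 2.65
tool_pos: [0.5214, 0.0793, 0.4024]
eef_rot: [-2.225, -2.218, 0.0]
wrist_force: [-0.1, -1.0, -0.1]
gripper_width: 0.0927
grip_force: 0.0
time_s: 3.05
tool_pos: [0.5209, 0.0961, 0.4027]
eef_rot: [2.224, 2.219, -0.0]
wrist_force: [-0.5, -0.8, 0.1]
gripper_width: 0.093
grip_force: 0.0
[0.52085906 0.09613118 0.4026823 ] [ 2.22361972e+00  2.21901968e+00 -2.19520950e-04] [ 9.47130554e-02  1.93375545e-01  1.44616870e+00 -2.20991543e-04
  1.50204774e+00  9.67990928e-02]
```

View pics/w1.png

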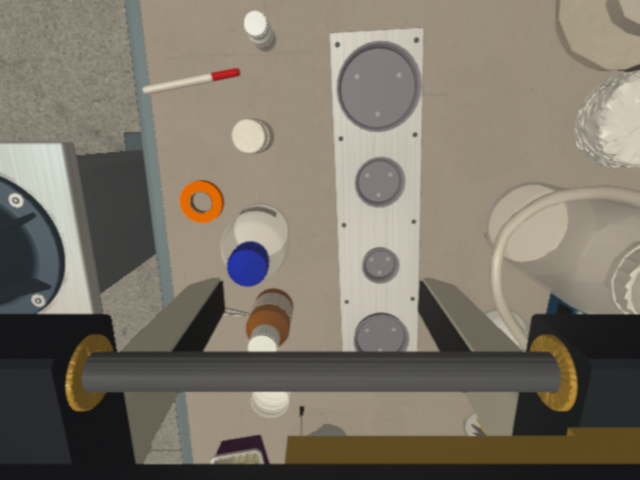

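The wrist view shows all four nests cleanly at (380,85), (380,182), (380,264) and (381,335, partly hidden), and the caps at (256,24), (250,136), (248,264) and (263,340).

```bash
cat >> h.py <<'E'
from scipy.spatial.transform import Rotation as Ro
def wcam(s,w):
    T=np.eye(4);T[:3,:3]=Ro.from_rotvec(s["eef_rot"]).as_matrix();T[:3,3]=s["tool_pos"]
    w["view"]=np.linalg.inv(T@w["T_tool_cam"]);return w
def circ(Q):
    A=np.c_[2*Q,np.ones(len(Q))];x=np.linalg.lstsq(A,(Q**2).sum(1),rcond=None)[0]
    return x[:2],np.sqrt(x[2]+x[:2]@x[:2])
E
python3 - <<'E'
import pickle;from h import *
np.set_printoptions(precision=4,suppress=True)
s,w=pickle.load(open("w1.pkl","rb"));w=wcam(s,w);im=w["image"];W=cloud(w)
hsv=cv2.cvtColor(im,cv2.COLOR_BGR2HSV)
for n,(u,v,r) in dict(nl=(380,85,47),ns=(380,182,33),nm=(380,264,26),nmed=(381,333,32)).items():
    g=im.mean(2);m=np.zeros(g.shape,np.uint8);cv2.circle(m,(u,v),r,1,-1)
    if n=="nmed": m[348:]=0
    m&=(g<138).astype(np.uint8)
    cs,_=cv2.findContours(m,0,1);c=cv2.convexHull(max(cs,key=cv2.contourArea))[:,0]
    if n=="nmed": c=c[c[:,1]<344]
    print(n,*circ(np.array([ray(w,q,.023)[:2] for q in c])),"bbox",c.min(0),c.max(0))
for k,b in dict(mini=(.443,.292,.080),small=(.43,.169,.088),large=(.437,.034,.176),med=(.441,-.093,.126)).items():
    m=(np.hypot(W[...,0]-b[0],W[...,1]-b[1])<.035)&(abs(W[...,2]-b[2])<.004)
    P=W[m]
    if len(P)>5: lo,hi=np.percentile(P[:,:2],[2,98],axis=0);print(k,len(P),P.mean(0),(lo+hi)/2,hi-lo)
E
```

```text
nl [0.5977 0.2288] 0.05525258468309081 bbox [337  41] [421 131]
ns [0.6037 0.104 ] 0.034638609562688716 bbox [355 157] [404 206]
nm [ 0.6092 -0.0199] 0.027571150605497422 bbox [363 247] [398 282]
nmed [ 0.6147 -0.1406] 0.04283055935452667 bbox [354 312] [408 341]
mini 474 [0.4467 0.2903 0.0801] [0.4466 0.2905] [0.0233 0.0234]
small 944 [0.4339 0.168  0.0876] [0.4337 0.168 ] [0.0369 0.036 ]
large 1199 [0.4409 0.0324 0.1752] [0.4409 0.0323] [0.0383 0.0383]
med 450 [ 0.4445 -0.0894  0.1261] [ 0.4442 -0.089 ] [0.0347 0.0229]
```

```bash
python3 -m crank '[[[-30,-35,20,0,0,0,1],[-64,-81,50,0,0,0,1],[-64,-81,90,0,0,0,1],[-64,-81,130,0,0,0,1],[-64,-81,170,0,0,0,1]]]'
python3 -m crank '[[[0,0,20,0,0,0,1],[0,0,40,0,0,0,1],[0,0,55,0,0,0,1],[0,0,65,0,0,0,1],[0,0,70,0,0,0,1]]]'
python3 -m crank '[[[0,0,0,0,0,0,1],[0,0,0,0,0,0,1]]]'
```

```text
time_s: 3.6
tool_pos: [0.4394, 0.032, 0.2318]
eef_rot: [2.224, 2.217, 0.002]
wrist_force: [0.3, -1.1, -0.5]
gripper_width: 0.0926
grip_force: 0.0
time_s: 4.1
tool_pos: [0.4397, 0.0326, 0.1622]
eef_rot: [-2.223, -2.22, 0.001]
wrist_force: [-0.1, 0.5, 0.2]
gripper_width: 0.0933
grip_force: 0.0
time_s: 4.3
tool_pos: [0.4402, 0.033, 0.1632]
eef_rot: [2.221, 2.22, 0.001]
wrist_force: [1.2, 0.5, 0.4]
gripper_width: 0.0926
grip_force: 0.0
```

```bash
python3 -m crank '[[[0,0,0,0,0,0,0.7],[0,0,0,0,0,0,0.55],[0,0,0,0,0,0,0.45],[0,0,0,0,0,0,0.3],[0,0,0,0,0,0,0.2]]]'
python3 -m crank '[[[0,0,0,0,0,0,0.2],[0,0,0,0,0,0,0.2],[0,0,0,0,0,0,0.2],[0,0,0,0,0,0,0.2]]]'
```

```text
time_s: 4.8
tool_pos: [0.4399, 0.0332, 0.1627]
eef_rot: [2.222, 2.221, 0.0]
wrist_force: [0.1, -0.6, 0.1]
gripper_width: 0.0578
grip_force: 0.0
time_s: 5.2
tool_pos: [0.4398, 0.0332, 0.1627]
eef_rot: [-2.221, -2.221, 0.0]
wrist_force: [-0.6, -0.6, 2.1]
gripper_width: 0.0433
grip_force: 30.0
```

```bash
python3 -m crank '[[[0,0,-5,0,0,0,0.2],[0,0,-15,0,0,0,0.2],[0,0,-35,0,0,0,0.2],[0,0,-55,0,0,0,0.2],[0,0,-75,0,0,0,0.2]]]'
python3 -m crank '[[[10,8,-10,0,0,0,0.2],[30,24,-20,0,0,0,0.2],[55,44,-20,0,0,0,0.2],[80,64,-20,0,0,0,0.2],[105,84,-20,0,0,0,0.2]]]'
python3 -m crank '[[[25,20,0,0,0,0,0.2],[50,40,0,0,0,0,0.2],[70,56,0,0,0,0,0.2],[85,69,0,0,0,0,0.2],[91,73,0,0,0,0,0.2]]]'
python3 -m crank '[[[0,0,15,0,0,0,0.2],[0,0,30,0,0,0,0.2],[0,0,45,0,0,0,0.2],[0,0,50,0,0,0,0.2],[0,0,50,0,0,0,0.2]]]'
python3 - <<'E'
from workcell import arm
import cv2,pickle,numpy as np
s=arm.observe();print(s["tool_pos"])
a=[arm.get_image(n)["image"] for n in("side","scene")]
cv2.imwrite("pics/p2.png",np.hstack([cv2.resize(a[0][120:360,180:440],(400,369)),cv2.resize(a[1][120:360,180:440],(400,369))]))
E
```

```text
time_s: 5.7
tool_pos: [0.4397, 0.0332, 0.2389]
eef_rot: [2.222, 2.221, 0.0]
wrist_force: [0.8, -0.3, -4.4]
gripper_width: 0.0433
grip_force: 30.0
time_s: 6.2
tool_pos: [0.5244, 0.1392, 0.2582]
eef_rot: [2.221, 2.221, 0.0]
wrist_force: [1.3, 0.1, -2.9]
gripper_width: 0.0434
grip_force: 30.0
time_s: 6.7
tool_pos: [0.5974, 0.2303, 0.2576]
eef_rot: [-2.22, -2.222, 0.0]
wrist_force: [0.0, -0.2, -4.6]
gripper_width: 0.0437
grip_force: 30.0
time_s: 7.2
tool_pos: [0.5965, 0.2288, 0.2068]
eef_rot: [-2.221, -2.22, 0.002]
wrist_force: [-0.1, -0.3, -3.5]
gripper_width: 0.0433
grip_force: 30.0
[0.59646616 0.22881536 0.20675413]
```

View pics/p2.png

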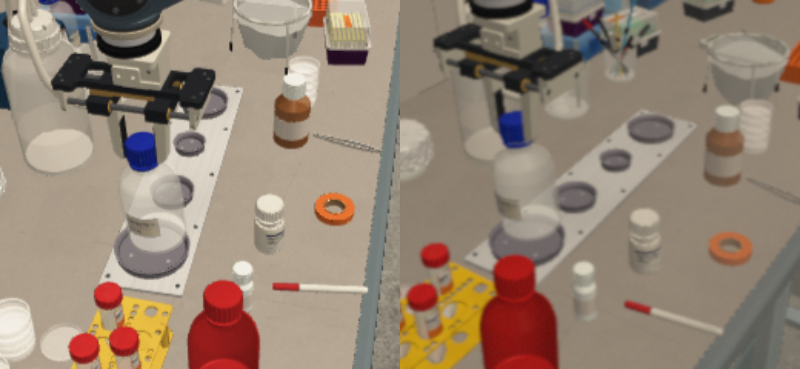

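The bottle is upright in the grip and centred over the widest nest in both views. Lower it gently.

```bash
python3 -m crank '[[[0,0,8,0,0,0,0.2],[0,0,16,0,0,0,0.2],[0,0,22,0,0,0,0.2],[0,0,26,0,0,0,0.2],[0,0,29,0,0,0,0.2]]]'
python3 -m crank '[[[0,0,0.7,0,0,0,0.2],[0,0,1.4,0,0,0,0.2],[0,0,2,0,0,0,0.2],[0,0,2.5,0,0,0,0.2],[0,0,3,0,0,0,0.2]]]'
```

```text
time_s: 7.8
tool_pos: [0.5968, 0.2292, 0.1781]
eef_rot: [-2.221, -2.221, 0.001]
wrist_force: [-0.2, 0.5, -4.6]
gripper_width: 0.0439
grip_force: 30.0
time_s: 8.3
tool_pos: [0.5973, 0.2292, 0.176]
eef_rot: [2.221, 2.221, 0.002]
wrist_force: [0.8, 0.0, -2.3]
gripper_width: 0.0432
grip_force: 30.0
```

```bash
python3 -m crank '[[[0,0,0.5,0,0,0,0.2],[0,0,1,0,0,0,0.2],[0,0,1.5,0,0,0,0.2],[0,0,1.5,0,0,0,0.2]]]'
```

```text
time_s: 8.7
tool_pos: [0.5976, 0.2293, 0.1747]
eef_rot: [2.221, 2.221, 0.003]
wrist_force: [3.6, 0.7, 0.3]
gripper_width: 0.0436
grip_force: 30.0
```

```bash
python3 -m crank '[[[0,0,0,0,0,0,0.5],[0,0,0,0,0,0,0.55],[0,0,0,0,0,0,0.6],[0,0,0,0,0,0,0.8],[0,0,0,0,0,0,1]]]'
python3 -m crank '[[[0,0,0,0,0,0,1],[0,0,-20,0,0,0,1],[0,0,-50,0,0,0,1],[0,0,-90,0,0,0,1],[0,0,-130,0,0,0,1]]]'
python3 -m crank '[[[0,0,-50,0,0,0,1],[-20,-20,-90,0,0,0,1],[-60,-40,-100,0,0,0,1],[-100,-60,-100,0,0,0,1],[-100,-60,-100,0,0,0,1]]]'
python3 -m crank '[[[0,0,0,0,0,0,1],[0,0,0,0,0,0,1]]]'
python3 - <<'E'
from workcell import arm
import cv2,pickle;from h import *
np.set_printoptions(precision=4,suppress=True)
s=arm.observe();w=wcam(s,arm.get_image("wrist"));print(s["tool_pos"]);W=cloud(w)
cv2.imwrite("pics/w3.png",w["image"])
for k,b in dict(med=(.443,-.0905,.126),small=(.433,.168,.088),mini=(.445,.291,.08),large=(.597,.229,.187)).items():
    m=(np.hypot(W[...,0]-b[0],W[...,1]-b[1])<.03)&(abs(W[...,2]-b[2])<.005);P=W[m]
    if len(P)>5: lo,hi=np.percentile(P[:,:2],[2,98],axis=0);print(k,len(P),P.mean(0),(lo+hi)/2,hi-lo)
E
```

```text
time_s: 9.2
tool_pos: [0.5968, 0.2291, 0.174]
eef_rot: [-2.221, -2.221, 0.001]
wrist_force: [0.1, -0.1, 0.1]
gripper_width: 0.0672
grip_force: 0.0
time_s: 9.7
tool_pos: [0.5966, 0.2291, 0.3054]
eef_rot: [-2.221, -2.221, 0.001]
wrist_force: [0.1, 0.3, 0.8]
gripper_width: 0.0933
grip_force: 0.0
time_s: 10.2
tool_pos: [0.5354, 0.1261, 0.4054]
eef_rot: [2.224, 2.217, 0.001]
wrist_force: [0.5, 0.5, -0.2]
gripper_width: 0.0929
grip_force: 0.0
time_s: 10.4
tool_pos: [0.5372, 0.1298, 0.4039]
eef_rot: [-2.221, -2.221, 0.0]
wrist_force: [1.3, -0.2, -0.1]
gripper_width: 0.0931
grip_force: 0.0
[0.5372 0.1298 0.4039]
small 907 [0.434  0.1682 0.0876] [0.434  0.1679] [0.0371 0.0364]
mini 454 [0.447  0.2905 0.08  ] [0.447  0.2904] [0.0233 0.0237]
large 1762 [0.6002 0.2286 0.186 ] [0.6003 0.2284] [0.0384 0.0387]
```

View pics/w3.png

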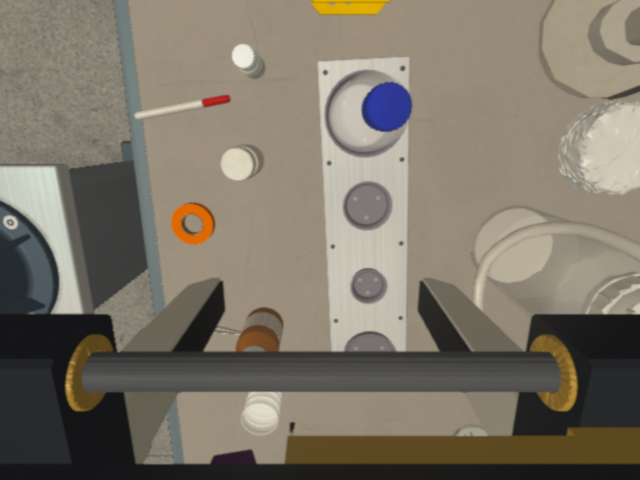

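The large bottle stands in the widest nest (cap at (387,106), top at z 0.186 as expected for seated). The wrist camera reads x about 3 mm high, so I'll correct for that. Next: medium.

```bash
python3 -m crank '[[[-40,-17,10,0,0,0,1],[-85,-36,20,0,0,0,1],[-130,-55,30,0,0,0,1],[-175,-75,40,0,0,0,1],[-205,-90,50,0,0,0,1]]]'
python3 -m crank '[[[-19,-5.5,20,0,0,0,1],[-19,-5.5,60,0,0,0,1],[-19,-5.5,100,0,0,0,1],[-19,-5.5,140,0,0,0,1],[-19,-5.5,165,0,0,0,1]]]'
python3 -m crank '[[[0,0,25,0,0,0,1],[0,0,50,0,0,0,1],[0,0,68,0,0,0,1],[0,0,78,0,0,0,1],[0,0,78,0,0,0,1]]]'
python3 - <<'E'
from workcell import arm
import cv2;from h import *
a=[arm.get_image(n)["image"] for n in("side","scene")]
cv2.imwrite("pics/p4.png",np.hstack([cv2.resize(a[0][80:320,250:510],(400,369)),cv2.resize(a[1][80:320,250:510],(400,369))]))
E
```

```text
time_s: 10.95
tool_pos: [0.4463, -0.0773, 0.3535]
eef_rot: [-2.221, -2.221, 0.001]
wrist_force: [1.9, 1.0, 0.1]
gripper_width: 0.0929
grip_force: 0.0
time_s: 11.45
tool_pos: [0.4409, -0.094, 0.1863]
eef_rot: [-2.218, -2.22, 0.002]
wrist_force: [1.6, -0.5, 0.7]
gripper_width: 0.0926
grip_force: 0.0
time_s: 11.95
tool_pos: [0.4412, -0.0943, 0.11]
eef_rot: [-2.219, -2.221, 0.002]
wrist_force: [-0.1, -0.0, -0.4]
gripper_width: 0.0928
grip_force: 0.0
```

View pics/p4.png

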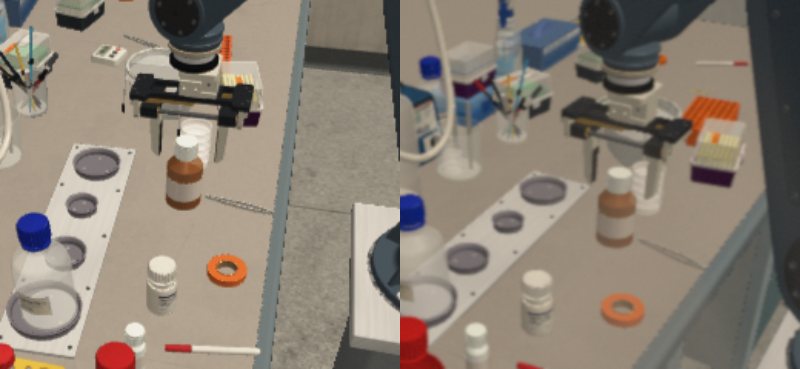

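Both views show the fingers around the white cap; I'll check by projecting the tip positions against the cap position.

```bash
python3 - <<'E'
from workcell import arm
from h import *
np.set_printoptions(precision=4,suppress=True)
p=arm.observe()["tool_pos"]
for n in("side","scene"):
    c=arm.get_image(n);W=cloud(c);x0,y0=250,80;f=400/260
    for o in((.0465,0,-.014),(-.0465,0,-.014),(0,0,.014)): print(n,(proj(c,p+o)-[x0,y0])*f)
    m=(np.hypot(W[...,0]-.441,W[...,1]+.0945)<.03)&(abs(W[...,2]-.125)<.004);P=W[m];print(len(P),P.mean(0))
E
```

```text
side [158.853  150.0122]
side [213.3262 156.9618]
side [186.833  139.5337]
107 [ 0.4425 -0.0913  0.1245]
scene [191.6602 180.4253]
scene [244.0683 195.7837]
scene [218.6079 172.5544]
114 [ 0.4395 -0.0933  0.1251]
```

Aligned: the projected cap top (187,140)/(219,173) matches the cap in both views. Grip and carry.

```bash
python3 -m crank '[[[0,0,0,0,0,0,0.7],[0,0,0,0,0,0,0.55],[0,0,0,0,0,0,0.4],[0,0,0,0,0,0,0.2],[0,0,0,0,0,0,0.15]]]'
python3 -m crank '[[[0,0,0,0,0,0,0.15],[0,0,0,0,0,0,0.15],[0,0,0,0,0,0,0.15],[0,0,0,0,0,0,0.15],[0,0,0,0,0,0,0.15]]]'
python3 -m crank '[[[0,0,-5,0,0,0,0.15],[0,0,-15,0,0,0,0.15],[0,0,-35,0,0,0,0.15],[0,0,-50,0,0,0,0.15],[0,0,-60,0,0,0,0.15]]]'
python3 -m crank '[[[-5,17,0,0,0,0,0.15],[-14,45,0,0,0,0,0.15],[-23,75,0,0,0,0,0.15],[-32,105,0,0,0,0,0.15],[-40,130,0,0,0,0,0.15]]]'
python3 -m crank '[[[-6,20,0,0,0,0,0.15],[-9,32,0,0,0,0,0.15],[-10,39,0,0,0,0,0.15],[-10,40,10,0,0,0,0.15],[-10,40,20,0,0,0,0.15]]]'
```

```text
time_s: 12.65
tool_pos: [0.4414, -0.0948, 0.1112]
eef_rot: [2.222, 2.221, 0.0]
wrist_force: [-0.3, -0.5, 0.3]
gripper_width: 0.0578
grip_force: 0.0
time_s: 13.15
tool_pos: [0.4413, -0.0948, 0.1111]
eef_rot: [-2.221, -2.221, 0.0]
wrist_force: [0.4, 0.5, -2.3]
gripper_width: 0.0376
grip_force: 30.0
time_s: 13.65
tool_pos: [0.4417, -0.0949, 0.1728]
eef_rot: [2.221, 2.22, 0.001]
wrist_force: [0.3, -0.0, -2.1]
gripper_width: 0.0377
grip_force: 30.0
time_s: 14.15
tool_pos: [0.5726, -0.1352, 0.1714]
eef_rot: [2.221, 2.221, 0.0]
wrist_force: [0.6, -0.1, -2.7]
gripper_width: 0.0374
grip_force: 30.0
time_s: 14.65
tool_pos: [0.6109, -0.1446, 0.1503]
eef_rot: [-2.221, -2.221, 0.0]
wrist_force: [0.0, 0.3, -2.2]
gripper_width: 0.0376
grip_force: 30.0
```

```bash
python3 -m crank '[[[0,0,8,0,0,0,0.15],[0,0,15,0,0,0,0.15],[0,0,20,0,0,0,0.15],[0,0,24,0,0,0,0.15],[0,0,26,0,0,0,0.15]]]'
python3 -m crank '[[[0,0,0.7,0,0,0,0.15],[0,0,1.4,0,0,0,0.15],[0,0,2,0,0,0,0.15],[0,0,2.5,0,0,0,0.15],[0,0,2.5,0,0,0,0.15]]]'
```

```text
time_s: 15.15
tool_pos: [0.6113, -0.1448, 0.1248]
eef_rot: [-2.221, -2.221, 0.0]
wrist_force: [0.1, 0.1, -2.2]
gripper_width: 0.038
grip_force: 30.0
time_s: 15.65
tool_pos: [0.6114, -0.1448, 0.1227]
eef_rot: [2.221, 2.221, 0.0]
wrist_force: [-0.8, -0.2, -2.3]
gripper_width: 0.0378
grip_force: 30.0
```

```bash
python3 -m crank '[[[0,0,0.5,0,0,0,0.15],[0,0,1,0,0,0,0.15],[0,0,1.3,0,0,0,0.15],[0,0,1.3,0,0,0,0.15]]]'
python3 - <<'E'
from workcell import arm
import cv2;from h import *
a=[arm.get_image(n)["image"] for n in("side","scene")]
cv2.imwrite("pics/p5.png",np.hstack([cv2.resize(a[0][80:320,220:480],(400,369)),cv2.resize(a[1][80:320,230:490],(400,369))]))
print(arm.observe()["wrist_force"])
E
```

```text
time_s: 16.05
tool_pos: [0.6117, -0.1449, 0.122]
eef_rot: [2.221, 2.221, 0.001]
wrist_force: [-1.1, 0.1, 4.5]
gripper_width: 0.0378
grip_force: 30.0
[ 0.41596687 -0.58910277  5.72495146]
```

View pics/p5.png

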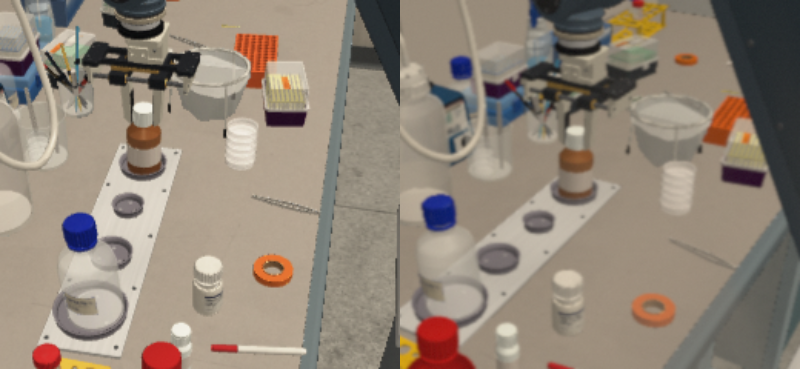

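The amber bottle is seated, centred and upright in the far nest, with light contact force. Release it and go to the small bottle.

```bash
python3 -m crank '[[[0,0,0,0,0,0,0.5],[0,0,0,0,0,0,0.55],[0,0,0,0,0,0,0.6],[0,0,0,0,0,0,0.8],[0,0,0,0,0,0,1]]]'
python3 -m crank '[[[0,0,0,0,0,0,1],[0,0,-15,0,0,0,1],[0,0,-50,0,0,0,1],[0,0,-95,0,0,0,1],[0,0,-140,0,0,0,1]]]'
python3 -m crank '[[[35,-25,0,0,0,0,1],[75,-45,0,0,0,0,1],[115,-65,0,0,0,0,1],[155,-85,0,0,0,0,1],[195,-105,0,0,0,0,1]]]'
python3 -m crank '[[[40,-25,0,0,0,0,1],[80,-50,0,0,0,0,1],[105,-70,0,0,0,0,1],[118,-75.5,0,0,0,0,1],[118,-75.5,30,0,0,0,1]]]'
python3 -m crank '[[[0,0,40,0,0,0,1],[0,0,80,0,0,0,1],[0,0,90,0,0,0,1],[0,0,90,0,0,0,1]]]'
```

```text
time_s: 16.65
tool_pos: [0.6113, -0.1448, 0.1212]
eef_rot: [-2.221, -2.221, 0.0]
wrist_force: [0.9, 1.3, 1.1]
gripper_width: 0.0672
grip_force: 0.0
time_s: 17.15
tool_pos: [0.6111, -0.1447, 0.264]
eef_rot: [2.221, 2.221, 0.0]
wrist_force: [0.5, -0.1, 0.5]
gripper_width: 0.0929
grip_force: 0.0
time_s: 17.65
tool_pos: [0.5054, 0.0515, 0.2626]
eef_rot: [2.221, 2.22, 0.002]
wrist_force: [1.0, 0.1, -0.3]
gripper_width: 0.093
grip_force: 0.0
time_s: 18.15
tool_pos: [0.4319, 0.1703, 0.235]
eef_rot: [2.216, 2.221, 0.011]
wrist_force: [1.4, -0.2, -0.4]
gripper_width: 0.0927
grip_force: 0.0
time_s: 18.55
tool_pos: [0.4308, 0.1681, 0.1415]
eef_rot: [-2.221, -2.221, 0.002]
wrist_force: [0.4, -0.3, 0.1]
gripper_width: 0.0929
grip_force: 0.0
```

```bash
python3 - <<'E'
from workcell import arm
import cv2;from h import *
np.set_printoptions(precision=4,suppress=True)
s=arm.observe();w=wcam(s,arm.get_image("wrist"));W=cloud(w);print(s["tool_pos"])
for k,b in dict(small=(.433,.168,.088),mini=(.446,.291,.08)).items():
    m=(np.hypot(W[...,0]-b[0],W[...,1]-b[1])<.03)&(abs(W[...,2]-b[2])<.005);P=W[m]
    if len(P)>5: lo,hi=np.percentile(P[:,:2],[2,98],axis=0);print(k,len(P),P.mean(0),(lo+hi)/2,hi-lo)
cv2.imwrite("pics/w6.png",w["image"])
E
```

```text
[0.4308 0.1681 0.1415]
small 3721 [0.4339 0.1692 0.0875] [0.4339 0.1688] [0.0368 0.0366]
mini 2279 [0.4466 0.2905 0.08  ] [0.4467 0.2905] [0.0234 0.0234]
```

View pics/w6.png

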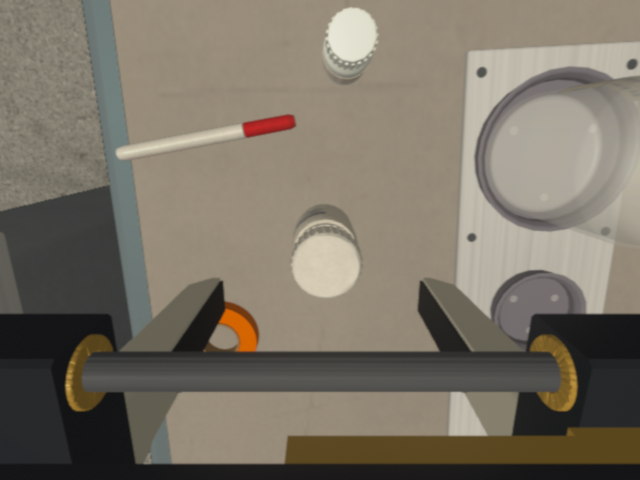

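The small cap at (325,260) is centred between the fingers. Descend, grip, and carry it to its nest.

```bash
python3 -m crank '[[[0,0,20,0,0,0,1],[0,0,40,0,0,0,1],[0,0,55,0,0,0,1],[0,0,62,0,0,0,1],[0,0,62,0,0,0,1]]]'
python3 -m crank '[[[0,0,0,0,0,0,0.7],[0,0,0,0,0,0,0.55],[0,0,0,0,0,0,0.4],[0,0,0,0,0,0,0.2],[0,0,0,0,0,0,0.2]]]'
python3 -m crank '[[[0,0,0,0,0,0,0.2],[0,0,0,0,0,0,0.2],[0,0,0,0,0,0,0.2],[0,0,0,0,0,0,0.2]]]'
python3 -m crank '[[[0,0,-5,0,0,0,0.2],[0,0,-15,0,0,0,0.2],[0,0,-35,0,0,0,0.2],[0,0,-50,0,0,0,0.2],[0,0,-60,0,0,0,0.2]]]'
python3 -m crank '[[[-10,10,0,0,0,0,0.2],[-25,35,0,0,0,0,0.2],[-40,65,0,0,0,0,0.2],[-52,95,0,0,0,0,0.2],[-60,125,0,0,0,0,0.2]]]'
python3 -m crank '[[[-3,22,0,0,0,0,0.2],[-4,36,0,0,0,0,0.2],[-4,44,0,0,0,0,0.2],[-4,45,10,0,0,0,0.2],[-4,45,20,0,0,0,0.2]]]'
```

```text
time_s: 19.1
tool_pos: [0.4316, 0.1683, 0.0802]
eef_rot: [2.221, 2.221, 0.001]
wrist_force: [-0.7, 0.1, 0.0]
gripper_width: 0.0933
grip_force: 0.0
time_s: 19.6
tool_pos: [0.431, 0.1682, 0.0795]
eef_rot: [2.221, 2.221, 0.0]
wrist_force: [0.0, -1.2, -0.4]
gripper_width: 0.0576
grip_force: 0.0
time_s: 20.0
tool_pos: [0.4309, 0.1682, 0.0793]
eef_rot: [-2.222, -2.221, 0.0]
wrist_force: [0.9, 0.7, -0.4]
gripper_width: 0.0411
grip_force: 30.0
time_s: 20.5
tool_pos: [0.4313, 0.1683, 0.141]
eef_rot: [2.221, 2.221, 0.002]
wrist_force: [0.4, -0.4, -0.6]
gripper_width: 0.041
grip_force: 30.0
time_s: 21.0
tool_pos: [0.5572, 0.1064, 0.1387]
eef_rot: [-2.222, -2.22, 0.001]
wrist_force: [0.8, -0.5, 0.0]
gripper_width: 0.0408
grip_force: 30.0
time_s: 21.5
tool_pos: [0.6004, 0.104, 0.1182]
eef_rot: [-2.221, -2.221, 0.001]
wrist_force: [-0.3, 0.3, -0.6]
gripper_width: 0.0407
grip_force: 30.0
```

```bash
python3 -m crank '[[[0,0,8,0,0,0,0.2],[0,0,15,0,0,0,0.2],[0,0,20,0,0,0,0.2],[0,0,24,0,0,0,0.2],[0,0,26,0,0,0,0.2]]]'
python3 -m crank '[[[0,0,0.7,0,0,0,0.2],[0,0,1.4,0,0,0,0.2],[0,0,2,0,0,0,0.2],[0,0,2.5,0,0,0,0.2],[0,0,2.5,0,0,0,0.2]]]'
python3 - <<'E'
from workcell import arm
import cv2;from h import *
a=[arm.get_image(n)["image"] for n in("side","scene")]
cv2.imwrite("pics/p7.png",np.hstack([cv2.resize(a[0][110:330,220:458],(400,369)),cv2.resize(a[1][110:330,200:438],(400,369))]))
print(arm.observe()["wrist_force"])
E
```

```text
time_s: 22.0
tool_pos: [0.6008, 0.1042, 0.093]
eef_rot: [-2.221, -2.221, 0.0]
wrist_force: [0.3, 0.2, -0.8]
gripper_width: 0.0409
grip_force: 30.0
time_s: 22.5
tool_pos: [0.6009, 0.1042, 0.0909]
eef_rot: [2.221, 2.221, 0.0]
wrist_force: [0.4, -0.3, -1.5]
gripper_width: 0.0405
grip_force: 30.0
[-0.0084271   0.20530743 -0.72542581]
```

View pics/p7.png

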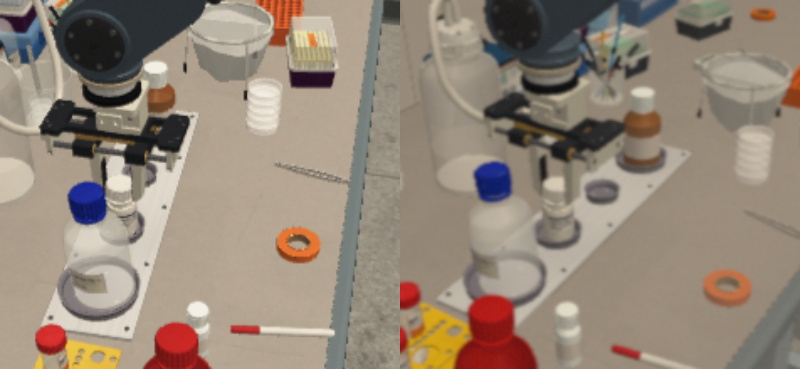

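The small bottle is upright in its nest, just short of touching; a last nudge down before release.

```bash
python3 -m crank '[[[0,0,0.4,0,0,0,0.2],[0,0,0.8,0,0,0,0.2],[0,0,1,0,0,0,0.2],[0,0,1,0,0,0,0.2]]]'
```

```text
time_s: 23.0
tool_pos: [0.6011, 0.1042, 0.0903]
eef_rot: [2.221, 2.221, 0.001]
wrist_force: [-1.4, -0.4, 4.8]
gripper_width: 0.041
grip_force: 30.0
```

```bash
python3 -m crank '[[[0,0,0,0,0,0,0.5],[0,0,0,0,0,0,0.55],[0,0,0,0,0,0,0.6],[0,0,0,0,0,0,0.8],[0,0,0,0,0,0,1]]]'
python3 -m crank '[[[0,0,0,0,0,0,1],[0,0,-15,0,0,0,1],[0,0,-50,0,0,0,1],[0,0,-95,0,0,0,1],[0,0,-140,0,0,0,1]]]'
python3 -m crank '[[[0,-30,-20,0,0,0,1],[20,-70,-20,0,0,0,1],[60,-110,-20,0,0,0,1],[100,-135,-20,0,0,0,1],[140,-150,-20,0,0,0,1]]]'
python3 -m crank '[[[35,-7,0,0,0,0,1],[46,-7,0,0,0,0,1],[46,-7,30,0,0,0,1],[46,-7,50,0,0,0,1],[46,-7,50,0,0,0,1]]]'
python3 - <<'E'
from workcell import arm
import cv2,pickle;from h import *
np.set_printoptions(precision=4,suppress=True)
s=arm.observe();w=wcam(s,arm.get_image("wrist"));W=cloud(w);print(s["tool_pos"])
for k,b in dict(mini=(.446,.291,.08),small=(.603,.104,.099),large=(.600,.229,.187)).items():
    m=(np.hypot(W[...,0]-b[0],W[...,1]-b[1])<.03)&(abs(W[...,2]-b[2])<.005);P=W[m]
    if len(P)>5: lo,hi=np.percentile(P[:,:2],[2,98],axis=0);print(k,len(P),P.mean(0),(lo+hi)/2,hi-lo)
_,d=pickle.load(open("d0.pkl","rb"));S=cloud(d["side"])[300:380,300:352].reshape(-1,3);print("red",np.nanmin(S,0),np.nanmax(S,0),cloud(d["side"])[312,325])
cv2.imwrite("pics/w8.png",w["image"])
E
```

```text
time_s: 23.5
tool_pos: [0.6009, 0.1042, 0.0897]
eef_rot: [-2.222, -2.221, 0.0]
wrist_force: [-0.0, 0.1, 1.1]
gripper_width: 0.0674
grip_force: 0.0
time_s: 24.0
tool_pos: [0.6006, 0.1042, 0.2325]
eef_rot: [2.221, 2.221, 0.0]
wrist_force: [1.2, 0.4, 0.2]
gripper_width: 0.0931
grip_force: 0.0
time_s: 24.5
tool_pos: [0.4491, 0.2452, 0.2515]
eef_rot: [2.222, 2.22, 0.002]
wrist_force: [0.5, 0.3, 0.1]
gripper_width: 0.0931
grip_force: 0.0
time_s: 25.0
tool_pos: [0.4432, 0.2892, 0.1983]
eef_rot: [-2.221, -2.22, 0.006]
wrist_force: [-0.2, -0.9, 0.8]
gripper_width: 0.0932
grip_force: 0.0
[0.4432 0.2892 0.1983]
mini 958 [0.4466 0.2921 0.0799] [0.4467 0.2918] [0.0232 0.0234]
red [ 0.3872  0.2323 -0.0058] [0.5351 0.4691 0.1778] [0.4392 0.42   0.1753]
```

View pics/w8.png

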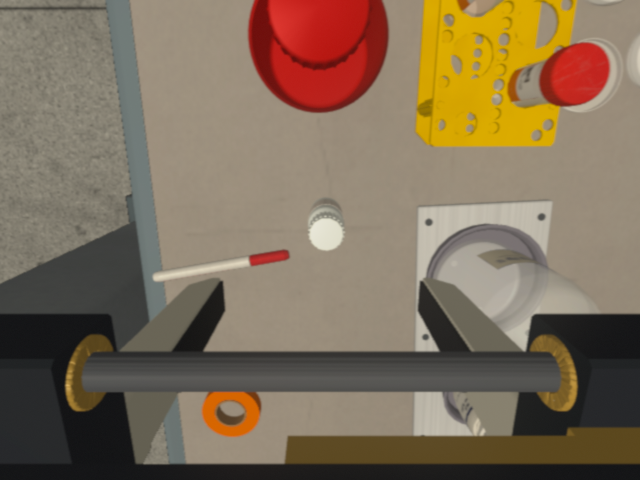

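The mini cap at (326,233) is centred; the red decoy (320,40) stays clear. Descend, grip, lift.

```bash
python3 -m crank '[[[1.5,0,30,0,0,0,1],[1.5,0,65,0,0,0,1],[1.5,0,95,0,0,0,1],[1.5,0,115,0,0,0,1],[1.5,0,126,0,0,0,1]]]'
python3 -m crank '[[[0,0,0,0,0,0,0.7],[0,0,0,0,0,0,0.55],[0,0,0,0,0,0,0.4],[0,0,0,0,0,0,0.2],[0,0,0,0,0,0,0.1]]]'
python3 -m crank '[[[0,0,0,0,0,0,0.1],[0,0,0,0,0,0,0.1],[0,0,0,0,0,0,0.1],[0,0,0,0,0,0,0.1],[0,0,0,0,0,0,0.1]]]'
python3 -m crank '[[[0,0,-5,0,0,0,0.1],[0,0,-20,0,0,0,0.1],[0,0,-50,0,0,0,0.1],[0,0,-90,0,0,0,0.1],[0,0,-125,0,0,0,0.1]]]'
```

```text
time_s: 25.55
tool_pos: [0.4445, 0.2915, 0.0738]
eef_rot: [2.222, 2.221, -0.0]
wrist_force: [0.3, 1.2, 0.2]
gripper_width: 0.0929
grip_force: 0.0
time_s: 26.05
tool_pos: [0.4442, 0.2918, 0.0745]
eef_rot: [2.221, 2.221, 0.001]
wrist_force: [-0.1, 0.3, 0.1]
gripper_width: 0.0576
grip_force: 0.0
time_s: 26.55
tool_pos: [0.4439, 0.2917, 0.0738]
eef_rot: [-2.222, -2.221, 0.0]
wrist_force: [-0.1, -0.9, -0.0]
gripper_width: 0.0252
grip_force: 29.8
time_s: 27.05
tool_pos: [0.4438, 0.2916, 0.2009]
eef_rot: [2.222, 2.221, 0.001]
wrist_force: [0.2, 0.6, -0.4]
gripper_width: 0.0254
grip_force: 29.8
```

```bash
python3 -m crank '[[[-15,0,0,0,0,0,0.1],[-45,5,0,0,0,0,0.1],[-80,15,0,0,0,0,0.1],[-115,30,0,0,0,0,0.1],[-150,50,0,0,0,0,0.1]]]'
python3 -m crank '[[[-35,22,0,0,0,0,0.1],[-70,45,0,0,0,0,0.1],[-105,70,0,0,0,0,0.1],[-135,95,0,0,0,0,0.1],[-155,107,0,0,0,0,0.1]]]'
python3 -m crank '[[[-6.5,5.5,5,0,0,0,0.1],[-6.5,5.5,30,0,0,0,0.1],[-6.5,5.5,55,0,0,0,0.1],[-6.5,5.5,70,0,0,0,0.1],[-6.5,5.5,80,0,0,0,0.1]]]'
python3 - <<'E'
from workcell import arm
import cv2;from h import *
a=[arm.get_image(n)["image"] for n in("side","scene")];print(arm.observe()["tool_pos"])
cv2.imwrite("pics/p9.png",np.hstack([cv2.resize(a[0][110:330,220:458],(400,369)),cv2.resize(a[1][110:330,200:438],(400,369))]))
E
```

```text
time_s: 27.55
tool_pos: [0.4935, 0.14, 0.1984]
eef_rot: [-2.221, -2.221, 0.001]
wrist_force: [0.8, 0.0, -0.2]
gripper_width: 0.0253
grip_force: 29.8
time_s: 28.05
tool_pos: [0.6017, -0.016, 0.198]
eef_rot: [-2.223, -2.219, 0.001]
wrist_force: [0.2, 0.1, -0.0]
gripper_width: 0.0255
grip_force: 29.8
time_s: 28.55
tool_pos: [0.6055, -0.0193, 0.1173]
eef_rot: [-2.22, -2.221, 0.002]
wrist_force: [0.7, -0.6, 0.3]
gripper_width: 0.0255
grip_force: 29.8
[ 0.60570509 -0.01941395  0.11776182]
```

View pics/p9.png

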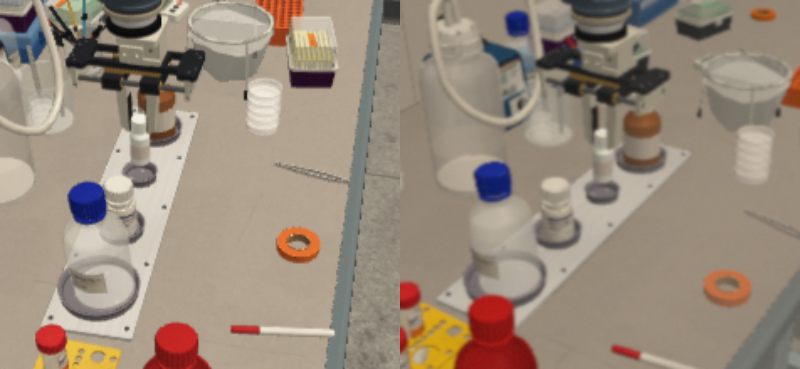

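The mini bottle hangs upright right over the narrowest nest. Lower it.

```bash
python3 -m crank '[[[0,0,8,0,0,0,0.1],[0,0,16,0,0,0,0.1],[0,0,23,0,0,0,0.1],[0,0,27,0,0,0,0.1],[0,0,30,0,0,0,0.1]]]'
python3 -m crank '[[[0,0,0.7,0,0,0,0.1],[0,0,1.4,0,0,0,0.1],[0,0,2,0,0,0,0.1],[0,0,2.5,0,0,0,0.1],[0,0,2.5,0,0,0,0.1]]]'
```

```text
time_s: 29.15
tool_pos: [0.6063, -0.0198, 0.0884]
eef_rot: [-2.221, -2.221, 0.0]
wrist_force: [0.2, 0.1, -0.4]
gripper_width: 0.0254
grip_force: 29.8
time_s: 29.65
tool_pos: [0.6064, -0.0199, 0.0864]
eef_rot: [2.222, 2.221, 0.0]
wrist_force: [-0.3, -0.3, -0.2]
gripper_width: 0.0257
grip_force: 29.8
```

```bash
python3 -m crank '[[[0,0,0.5,0,0,0,0.1],[0,0,1,0,0,0,0.1],[0,0,1.5,0,0,0,0.1],[0,0,1.5,0,0,0,0.1]]]'
```

```text
time_s: 30.05
tool_pos: [0.6064, -0.0198, 0.0848]
eef_rot: [-2.222, -2.221, -0.0]
wrist_force: [0.2, -0.2, -1.4]
gripper_width: 0.0253
grip_force: 29.8
```

```bash
python3 -m crank '[[[0,0,0.3,0,0,0,0.1],[0,0,0.6,0,0,0,0.1],[0,0,0.6,0,0,0,0.1]]]'
```

```text
time_s: 30.35
tool_pos: [0.6066, -0.0198, 0.0847]
eef_rot: [2.221, 2.221, 0.0]
wrist_force: [-0.3, -0.3, 4.8]
gripper_width: 0.0253
grip_force: 29.8
```

```bash
python3 -m crank '[[[0,0,0,0,0,0,0.35],[0,0,0,0,0,0,0.4],[0,0,0,0,0,0,0.5],[0,0,0,0,0,0,0.8],[0,0,0,0,0,0,1]]]'
python3 -m crank '[[[0,0,0,0,0,0,1],[0,0,-15,0,0,0,1],[0,0,-50,0,0,0,1],[0,0,-95,0,0,0,1],[0,0,-140,0,0,0,1]]]'
python3 -m crank '[[[0,0,-45,0,0,0,1],[20,-20,-90,0,0,0,1],[60,-40,-130,0,0,0,1],[100,-60,-170,0,0,0,1],[130,-80,-180,0,0,0,1]]]'
python3 -m crank '[[[0,0,0,0,0,0,1],[0,0,0,0,0,0,1],[0,0,0,0,0,0,1]]]'
python3 - <<'E'
from workcell import arm
import cv2,pickle;from h import *
np.set_printoptions(precision=4,suppress=True)
C={n:arm.get_image(n) for n in("side","scene")};s=arm.observe();C["wrist"]=wcam(s,arm.get_image("wrist"));print(s["tool_pos"],s["wrist_force"])
for n,c in C.items():
    W=cloud(c)
    for k,b in dict(large=(.597,.229,.187),med=(.6115,-.1445,.137),small=(.601,.104,.099),mini=(.6065,-.02,.091),dish=(.44,-.213,.081)).items():
        m=(np.hypot(W[...,0]-b[0],W[...,1]-b[1])<.035)&(abs(W[...,2]-b[2])<.005);P=W[m]
        if len(P)>5: lo,hi=np.percentile(P[:,:2],[2,98],axis=0);print(n,k,len(P),P.mean(0),(lo+hi)/2,hi-lo)
cv2.imwrite("pics/w10.png",C["wrist"]["image"]);a=[C["side"]["image"],C["scene"]["image"]]
cv2.imwrite("pics/p10.png",np.hstack([cv2.resize(a[0][110:330,220:458],(400,369)),cv2.resize(a[1][110:330,200:438],(400,369))]))
E
```

```text
time_s: 30.85
tool_pos: [0.6064, -0.0198, 0.0842]
eef_rot: [-2.221, -2.221, 0.0]
wrist_force: [-0.1, 0.2, 0.5]
gripper_width: 0.0561
grip_force: 0.0
time_s: 31.35
tool_pos: [0.6061, -0.0198, 0.2269]
eef_rot: [2.221, 2.221, 0.0]
wrist_force: [0.5, 0.4, 0.8]
gripper_width: 0.0922
grip_force: 0.0
time_s: 31.85
tool_pos: [0.5298, 0.1042, 0.4041]
eef_rot: [2.221, 2.219, 0.005]
wrist_force: [0.3, 0.2, -0.0]
gripper_width: 0.093
grip_force: 0.0
time_s: 32.15
tool_pos: [0.5305, 0.1028, 0.4001]
eef_rot: [-2.222, -2.221, 0.001]
wrist_force: [-0.0, -1.2, 0.8]
gripper_width: 0.0931
grip_force: 0.0
[0.5307 0.1025 0.3997] [-0.377   0.7045  0.4019]
side large 219 [0.5985 0.2326 0.1846] [0.5982 0.2316] [0.0366 0.0381]
side med 91 [ 0.6119 -0.1406  0.1353] [ 0.6118 -0.141 ] [0.0325 0.0341]
side small 156 [0.6012 0.1086 0.0969] [0.6019 0.1082] [0.0363 0.0357]
side mini 54 [ 0.6063 -0.0155  0.0894] [ 0.6063 -0.015 ] [0.0232 0.0227]
side dish 196 [ 0.4419 -0.209   0.0791] [ 0.4418 -0.2092] [0.0526 0.0526]
scene large 188 [0.5953 0.2295 0.1853] [0.5955 0.2291] [0.0383 0.0397]
scene med 87 [ 0.6083 -0.1438  0.1361] [ 0.6093 -0.1458] [0.0345 0.0338]
scene small 144 [0.5976 0.1058 0.0977] [0.5979 0.105 ] [0.0358 0.0386]
scene mini 52 [ 0.6033 -0.0187  0.09  ] [ 0.6038 -0.0194] [0.0221 0.0215]
scene dish 202 [ 0.4387 -0.2105  0.08  ] [ 0.4392 -0.2133] [0.0521 0.0549]
wrist large 1937 [0.6001 0.2284 0.1859] [0.6002 0.2283] [0.0388 0.039 ]
wrist med 291 [ 0.6131 -0.153   0.1372] [ 0.6132 -0.154 ] [0.0338 0.018 ]
wrist small 899 [0.6023 0.1048 0.0984] [0.6023 0.1044] [0.0368 0.0367]
wrist mini 303 [ 0.6076 -0.019   0.0908] [ 0.6074 -0.0195] [0.0236 0.0235]
wrist dish 1001 [ 0.4438 -0.2133  0.081 ] [ 0.444  -0.2142] [0.0528 0.0497]
```

View pics/w10.png

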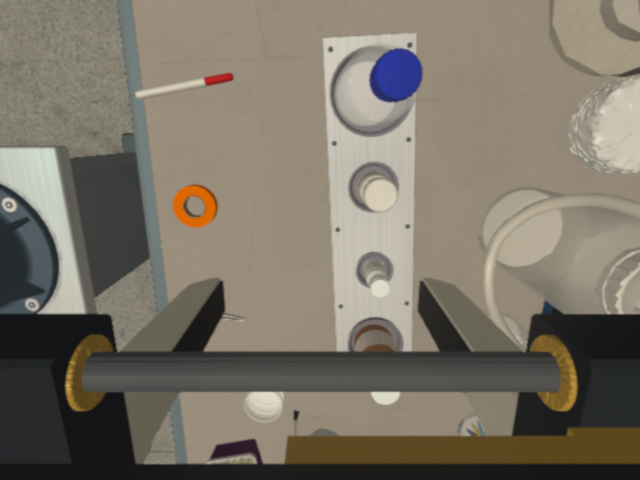

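View pics/p10.png

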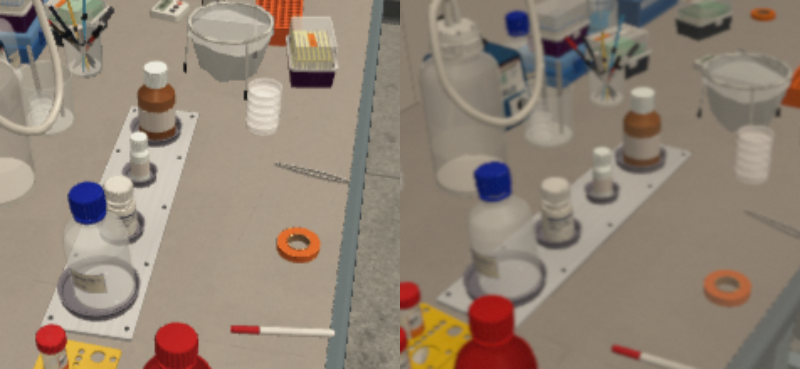

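All four bottles stand upright in their own nests with cap heights as expected for seated. The dish stack hasn't moved (same reading as at the start), and the arm is clear. Hand in.

```bash
python3 -c "
from workcell import arm
print(arm.hand_in())"
```

```text
the job is handed in; nothing more can be done
None
```

I handed the job in after about 32 s of robot time; it returned no verdict, but the last camera check showed all four bottles upright and seated in the nests made for their sizes, with the dish stack unmoved and the arm clear.

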